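# Weigh the canisters by hand and tip out the brass

### The arm

A 7-joint arm with a two-finger parallel gripper is mounted at the origin on the work surface; the furniture and walls round the work are solid. World frame = base frame: x ahead of the robot, y to its left, z up, the work surface at z = 0. Lengths are in m, angles in rad, forces in N, time in s.
With the tool pointing down it reaches from about 0.35 to 0.9 m from the base axis. Payload 8.1 kg.
Tool frame: the origin (TCP) lies at the centre of the arm's flange, where the gripper is bolted on; the fingertips stand 178 mm ahead of it and the grasp point (between the pads) lies 159 mm ahead of it; z points along the fingers, y is the line along which they close (so a half turn about z gives the same grasp; the last joint's range is limited). The gripper opens to 92 mm and grips with 3 to 60 N. Pads are 19 mm wide; open, the fingers measure 130 mm over their backs; the gripper's body (75 mm by 190 mm) begins 47 mm behind the grasp point.
Start: joints at [1.032, 0.434, 0.025, 1.573, -0.012, 1.134, -0.075], TCP at [0.264, -0.567, 0.405] pointing down, gripper open.
Joint ranges: [-2.62, 2.62], [-0.44, 2.09], [-1.27, 1.32], [0.08, 2.57], [-1.32, 4.46], [0.12, 2], [-2.74, 2.74]. Speed limits (rad/s): [2.22, 2.22, 3.01, 3.01, 3.14, 3.14, 3.14].

### API

Orientations are given as a rotation vector (axis times angle).
In Python, from cell import arm gives the robot as it stands. The module is installed in compiled form; this text tells all that it offers.
- The arm moves only by the shell command python3 -m inch 'ROWS' [FORCE]. ROWS is text: rows parted by semicolons, each of 5 numbers parted by spaces: the shift along the tool's x, y, z in m, then the turn about the tool's z in rad, then the finger opening in m, from 0 to 0.0918. In form: x y z roll fingers; .... A call has 1 to 5 rows; each row is the pose to reach, as a shift and turn from the pose commanded when the call began, along the tool's axes at that moment; what a row does not reach only later rows make up. A row lasts 1/10 s, in which the tool goes at most 50 mm and 8.59 degrees, less where a joint would pass 70% of its speed; a pose out of reach is approached as far as the arm can. A call with a gripper value outside its range is refused whole. The fingers move at their own pace and stop on an object; FORCE is the grip in N (left out, the last holds). Time passes only in rows, so rows that repeat a pose let the fingers close. It gives the time, the measured TCP pose, the force, the opening and the grip force at its end, in the units of the state.
- arm.observe(): the state, without advancing time (a new reading comes with each control period).
- arm.get_image(name): name is "scene" or "top"; returns the picture (480x640x3 uint8, red, green, blue); there is no depth.
- arm.get_calibration(name): a dict with "intrinsics" (3x3 intrinsics, pixels), "pose" (4x4, takes a point from camera to world coordinates). Camera axes: x right, y up, looking along -z (the intrinsics and any distortion apply to the point x, -y, -z); pixel columns grow to the right and rows downward; lengths in m; the calibration is good to about 2 mm. A picture is of the moment at which its call begins. get_calibration takes no time and is no camera call.
- arm.sign_off(): hands the job in; it is judged then, once.
Trained networks look in the newest picture that a camera, given by its name, has taken for a name from the list of things; names that differ only in an ending like _2 or _b are one class to them, and where a whole thing is asked for, a point or a joint stands for the part that bears it (a point fixed in the world has none). Each returns a list of dicts, best first, with "conf" (0 to 1); they miss things now and then, are a little off and sometimes report something else, mostly with a low value. They report only what shows in the picture. A call takes as long as a camera call.
- arm.look_for(camera, query): "point" ([row, column] in pixels, amid what is visible of it).
- arm.silhouettes(camera, query): "region" (480x640 bool, what is visible of it) and "point" ([row, column] in pixels, amid what is visible of it).
- arm.place_of(camera, query): "point" ([row, column] in pixels: a listed point, or the origin of a listed thing).
The state is a dict: "clock": time; "joints": joint angles; "dq": joint speeds; "joint_efforts": joint torques, N m; "position": TCP position; "ee_rot": TCP orientation; "force": force on the tool from outside, world axes, zero at the start; "ft_torque": the same for the moment, N m; "width": opening from 0.0 (shut) to 1.0 (fully open); "gripper_force": force on a finger pad.
Only numpy, scipy, OpenCV 4.12 (cv2) and the standard library are available. Lean on these libraries where they do the work, as an engineer would, in place of code of your own. Each camera call takes 0.05 s, during which the arm holds its last target. There are 200 camera calls.

### The job

Two of the three blue canisters hold a brass bar, the other only a light plastic spacer. Lift all three in turn by their grip fins, from the robot's left to its right, each at least 2 cm, to feel which two are heavy, letting each down before the next. Then push those two over by their fins, one after the other, until they lie right over with their bars in the green tray, and leave them so; the light one must not be tipped out but stay standing upright, and the bottle, mug and jar stay where they are.

Things in the scene. Friction and masses are not known exactly. Their poses are not given: they have to be found in the camera images.
- stand: fixed light-wood stand, 250 mm wide, top board 89 mm over the desk, with three alike blue canisters at stand y = +85 (1), 0 (2), -85 mm (3), upright at stand x = -60 to 0. Origin on the desk under the middle of their hinge line (hinge height 90 mm); x points level from canisters to tray (roughly away from the robot), y along the row to the left. Thin guide rods, 153 mm high, stand between them.
- tray: green open tray fixed under and in front of the stand (stand x = -50 to +140 mm, 286 mm wide, rim 18 mm high), same origin and axes as the stand. Bars that fall out of a tipped canister land in it.
- knob_1 (a point): top centre of the black grip fin on the grey lid of canister 1 (left one, seen from the robot). The fin is 34 mm long (stand x), 12 mm thick (stand y), 22 mm high over the lid, so pinch it across stand y from above; 192 mm above the desk at rest. Axes turn with the canister.
- knob_2 (a point): top centre of the black grip fin on the grey lid of canister 2 (middle one, seen from the robot). The fin is 34 mm long (stand x), 12 mm thick (stand y), 22 mm high over the lid, so pinch it across stand y from above; 192 mm above the desk at rest. Axes turn with the canister.
- knob_3 (a point): top centre of the black grip fin on the grey lid of canister 3 (right one, seen from the robot). The fin is 34 mm long (stand x), 12 mm thick (stand y), 22 mm high over the lid, so pinch it across stand y from above; 192 mm above the desk at rest. Axes turn with the canister.
- lift_1 (a joint): height (m) by which canister 1 has been lifted straight up its guide rods: 0 resting, 0.045 the stop. Nothing holds it up but the hand; it sinks back under its own weight.
- lift_2 (a joint): height (m) by which canister 2 has been lifted straight up its guide rods: 0 resting, 0.045 the stop. Nothing holds it up but the hand; it sinks back under its own weight.
- lift_3 (a joint): height (m) by which canister 3 has been lifted straight up its guide rods: 0 resting, 0.045 the stop. Nothing holds it up but the hand; it sinks back under its own weight.
- back_1 (a point): best push point of canister 1: middle of the grip fin's rear edge (towards the robot), 46 mm behind the hinge line, 181 mm over the desk. Canister: 60 mm deep (stand x), 64 wide, 80 high, fixed lid; its only opening is in the wall towards the tray above a 28 mm sill, so the load is hidden. Empty, with lift gear, about 0.16 kg (varies 12 %); holds a loose brass bar (46x26x20 mm, 0.2 kg) or a like white plastic spacer (0.08 kg).
- back_2 (a point): best push point of canister 2: middle of the grip fin's rear edge (towards the robot), 46 mm behind the hinge line, 181 mm over the desk. Canister: 60 mm deep (stand x), 64 wide, 80 high, fixed lid; its only opening is in the wall towards the tray above a 28 mm sill, so the load is hidden. Empty, with lift gear, about 0.16 kg (varies 12 %); holds a loose brass bar (46x26x20 mm, 0.2 kg) or a like white plastic spacer (0.08 kg).
- back_3 (a point): best push point of canister 3: middle of the grip fin's rear edge (towards the robot), 46 mm behind the hinge line, 181 mm over the desk. Canister: 60 mm deep (stand x), 64 wide, 80 high, fixed lid; its only opening is in the wall towards the tray above a 28 mm sill, so the load is hidden. Empty, with lift gear, about 0.16 kg (varies 12 %); holds a loose brass bar (46x26x20 mm, 0.2 kg) or a like white plastic spacer (0.08 kg).
- tip_1 (a joint): angle (rad) of canister 1 about its lower edge on the tray side: 0 upright, 2.3 tipped right over (stop). No spring: let go below 0.5 it falls back, beyond 1.0 it falls on over in about 1 s and stays, its load sliding into the tray. Push the fin's rear edge along its arc (1 to 3 N), then raise the fingers: left there they catch the lid. Pushed low on the back it jams.
- tip_2 (a joint): angle (rad) of canister 2 about its lower edge on the tray side: 0 upright, 2.3 tipped right over (stop). No spring: let go below 0.5 it falls back, beyond 1.0 it falls on over in about 1 s and stays, its load sliding into the tray. Push the fin's rear edge along its arc (1 to 3 N), then raise the fingers: left there they catch the lid. Pushed low on the back it jams.
- tip_3 (a joint): angle (rad) of canister 3 about its lower edge on the tray side: 0 upright, 2.3 tipped right over (stop). No spring: let go below 0.5 it falls back, beyond 1.0 it falls on over in about 1 s and stays, its load sliding into the tray. Push the fin's rear edge along its arc (1 to 3 N), then raise the fingers: left there they catch the lid. Pushed low on the back it jams.
- lotion: bystander: white bottle with blue cap and printed label, 54 mm across, 134 mm high; origin at the centre of its underside
- mug: bystander: orange mug, 81x113 mm, 101 mm high; origin at its underside
- jar: bystander: small glass jar with black lid, 52 mm across, 58 mm high; origin at the centre of its underside

How it is judged:
On the way, in this order (a step that is already met when the one before it is completed fails the run):
1. canister 1 (left) is lifted by at least 15 mm, the other two down, all three upright (value of joint lift_1 above 0.015 m and value of joint each of lift_2, lift_3 below 0.005 m and value of joint each of tip_1, tip_2, tip_3 below 0.1 rad), for 0.2 s.
2. canister 2 (middle) is lifted by at least 15 mm, the other two down, all three upright (value of joint each of lift_1, lift_3 below 0.005 m and value of joint lift_2 above 0.015 m and value of joint each of tip_1, tip_2, tip_3 below 0.1 rad), for 0.2 s.
3. canister 3 (right) is lifted by at least 15 mm, the other two down, all three upright (value of joint each of lift_1, lift_2 below 0.005 m and value of joint lift_3 above 0.015 m and value of joint each of tip_1, tip_2, tip_3 below 0.1 rad), for 0.2 s.
4. then one canister alone lies right over, its brass bar in the tray, nothing else in the tray, the other two upright (((value of joint tip_1 above 2.1 rad and value of joint each of tip_2, tip_3 below 0.1 rad) or (value of joint each of tip_1, tip_3 below 0.1 rad and value of joint tip_2 above 2.1 rad) or (value of joint each of tip_1, tip_2 below 0.1 rad and value of joint tip_3 above 2.1 rad)) and contact force between tray and anything else between 1.5 and 2.6 N), for 0.2 s.
At the end, for the whole second after the job is handed in: two canisters lie right over (beyond 2.1 rad) and the third stands upright (under 0.1 rad); all three are down on the stand (within 4 mm); the tray bears the weight of both brass bars and nothing more (3.4 to 4.6 N; two bars weigh 3.9 N, the spacer 0.8 N) (((value of joint each of tip_1, tip_2 above 2.1 rad and value of joint tip_3 below 0.1 rad) or (value of joint each of tip_1, tip_3 above 2.1 rad and value of joint tip_2 below 0.1 rad) or (value of joint tip_1 below 0.1 rad and value of joint each of tip_2, tip_3 above 2.1 rad)) and contact force between tray and anything else between 3.4 and 4.6 N and value of joint each of lift_1, lift_2, lift_3 below 0.004 m); the robot touches nothing.
It fails at once if all three canisters are tipped (value of joint each of tip_1, tip_2, tip_3 above 1 rad).
It fails at once if a bystander (white bottle, mug or jar) is moved by more than 30 mm (distance of any of lotion, mug, jar from where it was at the start of the episode above 0.03 m).
It also fails if it takes over 72 s, if anything falls off the work surface, if the arm or the gripper's body presses on something with over 40 N, if the wrist force passes 120 N, or if a joint passes its speed limit or range.

## Working session

There is one attempt and no reset: what is moved stays moved. The work goes in short steps, Python scripts to look and compute and a shell command to move; the robot and the scene stay as the last step left them, time stands still between calls to the robot, and variables do not carry over. Pictures are saved under pics/ and viewed, at most 10 in all, crops included, and the job is handed in when it is done.

```bash
mkdir -p pics; python3 - <<'E'
from cell import arm
import cv2
s=arm.observe(); print(s)
for n in("scene","top"):
    cv2.imwrite(f"pics/{n}0.png",arm.get_image(n)[:,:,::-1])
    c=arm.get_calibration(n); print(n,c)
    for q in("knob_1","stand","lotion","mug","jar","back_1"):
        print(q,[(d["point"],round(d["conf"],2)) for d in arm.place_of(n,q)][:5])
E
```

```text
{'clock': 0.0, 'joints': array([ 1.03241998,  0.4352524 ,  0.02497356,  1.57411443, -0.01158979,
        1.13400309, -0.07506333]), 'dq': array([-0.00014931,  0.00054209, -0.00038636,  0.00028407,  0.0004514 ,
       -0.00086872,  0.00035306]), 'joint_efforts': array([ 1.12984999e-03, -6.67850661e+01,  9.85504277e-01, -3.14458001e+01,
       -6.05729758e-02,  4.28267370e-02,  1.73773769e-04]), 'position': array([ 0.26369065, -0.56638957,  0.40391977]), 'ee_rot': array([-3.06580756e+00, -6.78731633e-01,  7.93041598e-04]), 'force': array([-1.04951003, -0.32147769,  1.10281558]), 'ft_torque': array([0.03050359, 0.03921927, 0.0086208 ]), 'gripper_force': 0.0, 'width': 0.99586212444904}
scene {'intrinsics': array([[453.06214461,   0.        , 316.65692069],
       [  0.        , 453.06214461, 242.19672011],
       [  0.        ,   0.        ,   1.        ]]), 'pose': array([[-0.97957895, -0.18013728,  0.08930643,  0.67018131],
       [ 0.20103868, -0.87109703,  0.44807747,  0.50989192],
       [-0.00292089,  0.45688131,  0.88952287,  1.03932653],
       [ 0.        ,  0.        ,  0.     
[... 331 characters left out ...]
ntrinsics': array([[434.51391073,   0.        , 314.4833519 ],
       [  0.        , 434.51391073, 233.25617829],
       [  0.        ,   0.        ,   1.        ]]), 'pose': array([[-0.00305204,  0.98469041, -0.17428561,  0.40895826],
       [-0.99987327, -0.00572809, -0.01485345,  0.05918081],
       [-0.01562437,  0.17421819,  0.98458311,  1.19674125],
       [ 0.        ,  0.        ,  0.        ,  1.        ]])}
knob_1 [([297.2, 236.0], 0.96), ([325.3, 212.8], 0.93), ([269.8, 258.4], 0.88)]
stand [([297.4, 239.2], 0.85)]
lotion [([186.0, 265.2], 0.7)]
mug [([236.1, 433.8], 0.87)]
jar [([223.6, 376.1], 0.66)]
back_1 [([303.0, 242.1], 0.76), ([331.9, 214.2], 0.72), ([273.1, 265.5], 0.68)]
```

```bash
cat > h.py <<'E'
import numpy as np
from cell import arm
from scipy.spatial.transform import Rotation as R
def ray(n,p):
    c=arm.get_calibration(n);K=c["intrinsics"];T=c["pose"]
    d=np.array([(p[1]-K[0,2])/K[0,0],-(p[0]-K[1,2])/K[1,1],-1]); return T[:3,3],T[:3,:3]@d
def at(n,p,z):
    o,d=ray(n,p); return o+d*(z-o[2])/d[2]
def proj(n,X):
    c=arm.get_calibration(n);K=c["intrinsics"];T=c["pose"]
    q=T[:3,:3].T@(np.asarray(X)-T[:3,3]); return (K[1,2]-K[1,1]*q[1]/-q[2],K[0,2]+K[0,0]*q[0]/-q[2])
E
python3 - <<'E'
from h import *
for p in([325.3,212.8],[297.2,236],[269.8,258.4]): print("top knob",at("top",p,.192).round(4))
for p in([331.9,214.2],[303,242.1],[273.1,265.5]): print("top back",at("top",p,.181).round(4))
for p in([324.9,452.6],[302.9,410.8],[288.4,370.8]): print("scene knob",at("scene",p,.192).round(4))
for p in([325.6,450.8],[301.5,414.9],[283.1,371.4]): print("scene back",at("scene",p,.181).round(4))
print("stand",at("top",[297.4,239.2],0),at("scene",[346.6,394.8],0))
for q,a,b in(("lotion",[186,265.2],[347.1,250.2]),("mug",[236,433.8],[169,284.7]),("jar",[223.6,376],[219,280.8])): print(q,at("top",a,0).round(3),at("scene",b,0).round(3))
E
```

```text
top knob [0.3758 0.306  0.192 ]
top knob [0.4388 0.255  0.192 ]
top knob [0.5015 0.2047 0.192 ]
top back [0.3606 0.3049 0.181 ]
top back [0.4258 0.2426 0.181 ]
top back [0.4947 0.1894 0.181 ]
scene knob [0.3653 0.3109 0.192 ]
scene knob [0.4308 0.252  0.192 ]
scene knob [0.5001 0.2066 0.192 ]
scene back [0.3653 0.3089 0.181 ]
scene back [0.4189 0.2474 0.181 ]
scene back [0.4937 0.1917 0.181 ]
stand [0.44393951 0.28358394 0.        ] [0.44384454 0.28781902 0.        ]
lotion [0.759 0.218 0.   ] [0.771 0.222 0.   ]
mug [ 0.611 -0.255  0.   ] [ 0.607 -0.259  0.   ]
jar [ 0.647 -0.095  0.   ] [ 0.645 -0.101  0.   ]
```

View pics/top0.png

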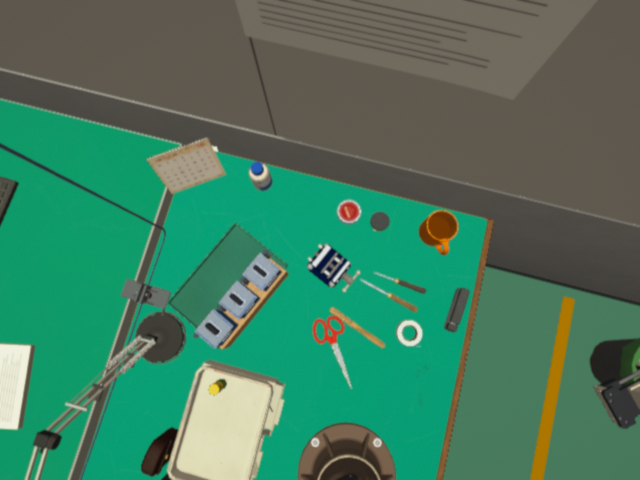

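View pics/scene0.png

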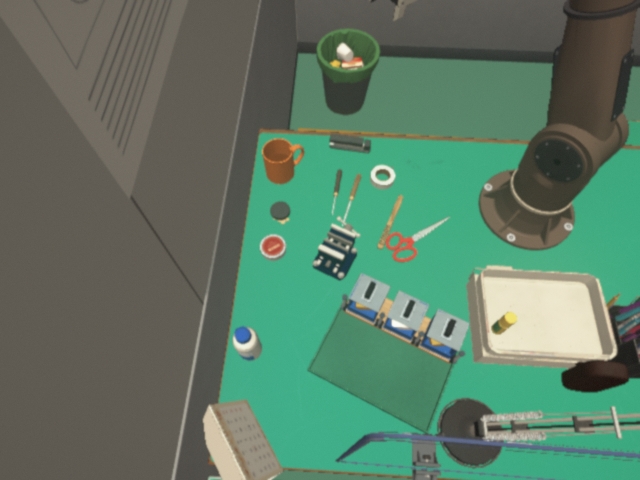

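The top view shows the three canister lids at about (327,214), (297,238) and (270,262) (row, col), with a lamp base just left at (338,160). The scene view shows black fins at about (292,370), (309,407) and (331,449). I'll zoom in to refine the fins.

```bash
python3 - <<'E'
import cv2,numpy as np
a=cv2.imread("pics/top0.png")[250:350,190:290]; b=cv2.imread("pics/scene0.png")[265:365,340:480]
a=cv2.resize(a,(400,400),interpolation=cv2.INTER_CUBIC); b=cv2.resize(b,(400,286),interpolation=cv2.INTER_CUBIC)
b=cv2.copyMakeBorder(b,0,114,0,0,cv2.BORDER_CONSTANT); cv2.imwrite("pics/crop0.png",np.hstack([a,b]))
# dark blobs
for n in("top","scene"):
    im=cv2.imread(f"pics/{n}0.png"); m=(im.max(2)<50).astype(np.uint8)
    k,l,st,c=cv2.connectedComponentsWithStats(m)
    for i in range(1,k):
        x,y=c[i]; 
        if st[i,4]>8 and (190<x<290 and 250<y<350 if n=="top" else 340<x<480 and 265<y<365): print(n,st[i],c[i].round(1))
E
```

```text
top [255 267  10   8  20] [259.6 270.6]
top [231 295  11   9  34] [236. 299.]
top [207 324  11   9  48] [211.8 328. ]
```

View pics/crop0.png

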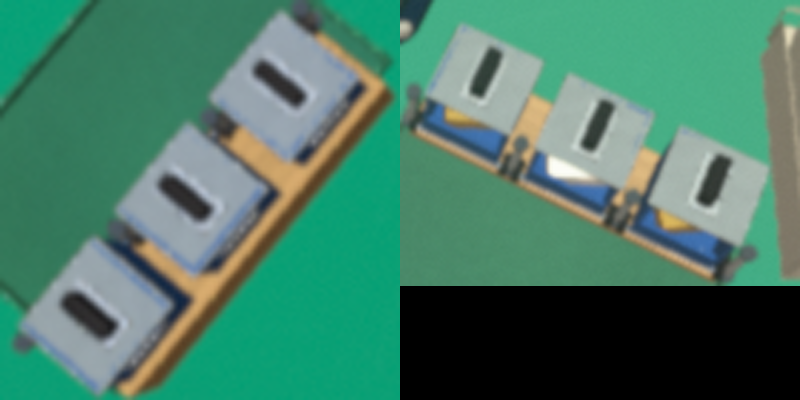

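```bash
cat >> h.py <<'E'
obs={"top":[(328.8,212.5),(299.2,236.2),(271.2,260)],"scene":[(328.4,449.9),(308.75,409.3),(290.2,370.1)]}
from scipy.optimize import least_squares
Y=[.085,0,-.085]
def P(q,x,y,z): c,s=np.cos(q[2]),np.sin(q[2]); return np.array([q[0]+c*x-s*y,q[1]+s*x+c*y,z])
E
python3 - <<'E'
from h import *
for cams in(["top"],["scene"],["top","scene"]):
    f=lambda q:np.concatenate([np.array(proj(n,P(q,-.03,Y[i],.186)))-obs[n][i] for n in cams for i in range(3)])
    r=least_squares(f,[.45,.28,.9]); print(cams,r.x.round(4),np.degrees(r.x[2]),r.fun.round(1))
q=r.x
s=arm.observe(); M=R.from_rotvec(s["ee_rot"]).as_matrix(); print(M.round(3))
print("yaw of tool x",np.degrees(np.arctan2(M[1,0],M[0,0])),"tool y",np.degrees(np.arctan2(M[1,1],M[0,1])))
for i in range(3): print(i+1,P(q,-.03,Y[i],.192).round(4))
E
```

```text
['top'] [0.4526 0.2783 0.8898] 50.9840158487755 [ 0.1 -0.3  0.3  0.2 -0.4  0.1]
['scene'] [0.4548 0.2845 0.8841] 50.65754358052412 [ 0.1  0.3  0.1 -0.1 -0.2 -0.2]
['top', 'scene'] [0.4537 0.2818 0.8859] 50.76107399815946 [-0.5 -1.9 -0.1 -1.3 -0.8 -1.3 -1.5  0.4 -1.3  0.  -1.5 -0.1]
[[ 0.907  0.422  0.   ]
 [ 0.422 -0.907 -0.   ]
 [-0.     0.    -1.   ]]
yaw of tool x 24.963806846513876 tool y -65.03619312904573
1 [0.3689 0.3124 0.192 ]
2 [0.4348 0.2586 0.192 ]
3 [0.5006 0.2048 0.192 ]
```

The crop shows the black fins clearly in both views. Through the openings in the scene view, canisters 1 and 3 look brass and the middle one white, which lifting should confirm. Next I'll check the lamp's height and the fit of the back points.

```bash
python3 - <<'E'
from h import *
def tri(a,b):
    o1,d1=ray("top",a);o2,d2=ray("scene",b)
    A=np.stack([d1,-d2],1);t=np.linalg.lstsq(A,o2-o1,rcond=None)[0]; return (o1+d1*t[0]).round(3),(o2+d2*t[1]).round(3)
print("disc",tri((338,160),(432,470)))
print("clamp",tri((292,146),(468,425)), "head?",tri((452,158),(376,596)))
print("fins",[tri(obs["top"][i],obs["scene"][i]) for i in range(3)])
# path: shifts in tool frame (tool axes now) from current commanded pose
s=arm.observe();M=R.from_rotvec(s["ee_rot"]).as_matrix();p=s["position"]
q=[.4537,.2818,.8859]
for w in([.45,-.35,.42],[.52,-.05,.42],[.46,.2,.42],P(q,-.03,.085,.42),P(q,-.03,.085,.352)): print(np.round(w,3),(M.T@(np.array(w)-p)).round(4))
E
```

```text
disc (array([ 0.336,  0.496, -0.003]), array([ 0.337,  0.495, -0.004]))
clamp (array([0.459, 0.538, 0.007]), array([0.454, 0.541, 0.008])) head? (array([0.078, 0.45 , 0.094]), array([0.08 , 0.448, 0.093]))
fins [(array([0.367, 0.311, 0.173]), array([0.366, 0.312, 0.173])), (array([0.435, 0.257, 0.176]), array([0.433, 0.258, 0.177])), (array([0.5  , 0.203, 0.175]), array([0.499, 0.204, 0.175]))]
[ 0.45 -0.35  0.42] [ 0.2602 -0.1178 -0.0153]
[ 0.52 -0.05  0.42] [ 0.4503 -0.3602 -0.0153]
[0.46 0.2  0.42] [ 0.5014 -0.6122 -0.0153]
[0.369 0.312 0.42 ] [ 0.4662 -0.7525 -0.0153]
[0.369 0.312 0.352] [ 0.4662 -0.7525  0.0527]
```

```bash
python3 -m inch '0.05 -0.02 -0.01 0 0.06; 0.09 -0.04 -0.015 0 0.06; 0.13 -0.06 -0.015 0 0.06; 0.17 -0.08 -0.015 0 0.06; 0.21 -0.1 -0.015 0 0.06' 20; python3 -m inch '0.05 -0.018 0 0 0.06; 0.09 -0.047 0 0 0.06; 0.12 -0.085 0 0 0.06; 0.15 -0.124 0 0 0.06; 0.18 -0.163 0 0 0.06'; python3 -m inch '0.03 -0.038 0 0 0.06; 0.06 -0.077 0 0 0.06; 0.07 -0.126 0 0 0.06; 0.08 -0.175 0 0 0.06; 0.09 -0.224 0 0 0.06'
```

```text
clock: 1.2
position: [0.4128, -0.3858, 0.42]
ee_rot: [3.067, 0.679, 0.001]
force: [0.9, 0.0, -0.5]
width: 0.661
gripper_force: 0.0
clock: 1.7
position: [0.5066, -0.1615, 0.4199]
ee_rot: [3.067, 0.679, 0.001]
force: [0.1, 0.6, -0.4]
width: 0.654
gripper_force: 0.0
clock: 2.2
position: [0.4927, 0.0793, 0.4199]
ee_rot: [3.067, 0.679, 0.001]
force: [1.1, 0.8, 0.9]
width: 0.651
gripper_force: 0.0
```

```bash
python3 -m inch '0 -0.05 0 -0.13 0.06; -0.005 -0.1 0 -0.26 0.06; -0.01 -0.15 0 -0.39 0.06; -0.014 -0.2 0 -0.45 0.06; -0.014 -0.25 0 -0.45 0.06'; cat >> h.py <<'E'
q=[.4537,.2818,.8859]
def to(w):
    s=arm.observe();M=R.from_rotvec(s["ee_rot"]).as_matrix()
    print("pos",s["position"].round(4),"yaw-err deg",np.degrees(q[2]-np.arctan2(M[1,0],M[0,0])).round(2),"tool shift",(M.T@(np.array(w)-s["position"])).round(4),"F",s["force"].round(2))
E
python3 - <<'E'
from h import *
to(P(q,-.03,.085,.352))
E
```

```text
clock: 2.7
position: [0.374, 0.2988, 0.4201]
ee_rot: [2.837, 1.349, 0.001]
force: [0.8, 0.5, -0.5]
width: 0.653
gripper_force: 0.0
pos [0.374  0.2988 0.4201] yaw-err deg -0.1 tool shift [ 0.0072 -0.0125  0.0681] F [ 0.75  0.49 -0.52]
```

```bash
python3 -m inch '0.007 -0.0125 0 0 0.06; 0.007 -0.0125 0.03 0 0.06; 0.007 -0.0125 0.05 0 0.06; 0.007 -0.0125 0.067 0 0.06; 0.007 -0.0125 0.067 0 0.06' 20;  python3 - <<'E'
from h import *
import cv2
to(P(q,-.03,.085,.352))
a=arm.get_image("scene")[230:370,330:530,::-1]; b=arm.get_image("top")[230:370,160:300,::-1]
cv2.imwrite("pics/g1.png",np.hstack([cv2.resize(a,(460,322)),cv2.resize(b,(322,322))]))
E
```

```text
clock: 3.2
position: [0.3698, 0.3103, 0.3509]
ee_rot: [2.837, 1.346, -0.006]
force: [0.1, -1.0, -0.4]
width: 0.658
gripper_force: 0.0
pos [0.3698 0.3103 0.3509] yaw-err deg 0.0 tool shift [ 0.001  -0.002  -0.0011] F [ 0.09 -0.98 -0.36]
```

View pics/g1.png

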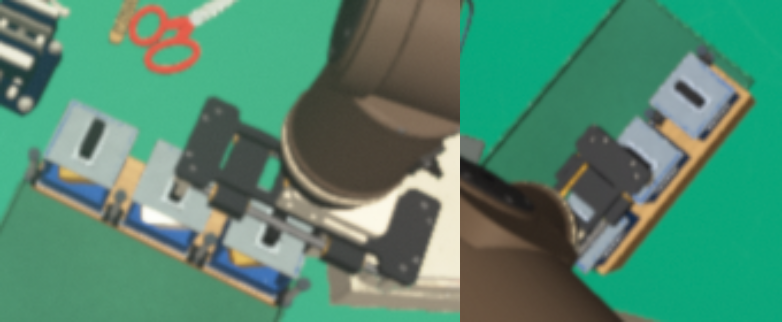

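The hand straddles canister 1's lid in both views, with fin 1 visible at about (238,270) in the crop. I'll close on it and check the width.

```bash
python3 -m inch '0 0 0 0 0.04; 0 0 0 0 0.02; 0 0 0 0 0.005; 0 0 0 0 0.005; 0 0 0 0 0.005' 20;  python3 - <<'E'
from h import *
to(P(q,-.03,.085,.352))
E
```

```text
clock: 3.8
position: [0.3703, 0.3109, 0.3529]
ee_rot: [2.839, 1.346, 0.001]
force: [0.2, -0.3, -0.3]
width: 0.268
gripper_force: 0.0
pos [0.3703 0.3109 0.3529] yaw-err deg 0.02 tool shift [ 0.0002 -0.002   0.0009] F [ 0.24 -0.28 -0.26]
```

```bash
python3 -m inch '0 0 0 0 0.005; 0 0 0 0 0.005; 0 0 0 0 0.005; 0 0 0 0 0.005' 20;  python3 - <<'E'
from h import *
to(P(q,-.03,.085,.352)); s=arm.observe(); print(s["width"]*91.8,s["gripper_force"])
E
```

```text
clock: 4.2
position: [0.3699, 0.3113, 0.3528]
ee_rot: [-2.838, -1.347, 0.0]
force: [-3.5, 2.0, 1.9]
width: 0.132
gripper_force: 20.0
pos [0.3699 0.3113 0.3528] yaw-err deg -0.02 tool shift [ 0.0002 -0.0014  0.0008] F [-3.51  1.96  1.86]
12.091306047125558 19.990864098072052
```

```bash
cat >> h.py <<'E'
def weigh(n=12):
    F=[]
    for _ in range(n): arm.get_image("top"); F.append(arm.observe()["force"])
    F=np.array(F); print("F mean",F.mean(0).round(2),"sd",F.std(0).round(2),"se z",(F[:,2].std()/n**.5).round(2),"pos",arm.observe()["position"].round(4),"clock",arm.observe()["clock"])
E
python3 -m inch '0 -0.0015 -0.008 0 0.005; 0 -0.0015 -0.016 0 0.005; 0 -0.0015 -0.024 0 0.005; 0 -0.0015 -0.03 0 0.005; 0 -0.0015 -0.03 0 0.005'
python3 -c "from h import *; weigh(14)"
```

```text
clock: 4.7
position: [0.3692, 0.3117, 0.3836]
ee_rot: [2.839, 1.346, 0.001]
force: [0.4, -0.6, -3.8]
width: 0.129
gripper_force: 20.0
F mean [ 0.55  1.22 -3.81] sd [0.4  0.51 0.6 ] se z 0.16 pos [0.3691 0.3118 0.3827] clock 5.4
```

```bash
python3 -m inch '0 0 0.01 0 0.005; 0 0 0.02 0 0.005; 0 0 0.028 0 0.005; 0 0 0.0305 0 0.005; 0 0 0.0305 0 0.005'; python3 -m inch '0 0 0 0 0.05; 0 0 0 0 0.05; 0 0 0 0 0.05; 0 0 0 0 0.05'; python3 -m inch '0 0 -0.02 0 0.05; 0 0 -0.05 0 0.05; 0 0.03 -0.06 0 0.05; 0 0.07 -0.06 0 0.05; 0 0.085 -0.06 0 0.05'
python3 - <<'E'
from h import *
import cv2
a=arm.get_image("scene")[230:370,330:530,::-1]
cv2.imwrite("pics/g2.png",cv2.resize(a,(600,420)))
to(P(q,-.03,0,.352)); weigh(6)
E
```

```text
clock: 5.9
position: [0.369, 0.3121, 0.3525]
ee_rot: [2.838, 1.346, -0.0]
force: [-2.0, -2.4, 6.9]
width: 0.13
gripper_force: 20.0
clock: 6.3
position: [0.3691, 0.3118, 0.3521]
ee_rot: [2.839, 1.346, -0.0]
force: [0.5, -0.0, 1.4]
width: 0.425
gripper_force: 0.0
clock: 6.8
position: [0.4376, 0.2554, 0.4124]
ee_rot: [2.84, 1.34, 0.002]
force: [0.1, -0.8, -0.0]
width: 0.549
gripper_force: 0.0
pos [0.4384 0.2545 0.412 ] yaw-err deg 0.35 tool shift [ 0.0008 -0.0056  0.06  ] F [ 1.49 -1.14 -0.18]
F mean [-0.19  0.62  0.14] sd [0.29 0.35 0.36] se z 0.15 pos [0.4339 0.2591 0.4121] clock 7.15
```

View pics/g2.png

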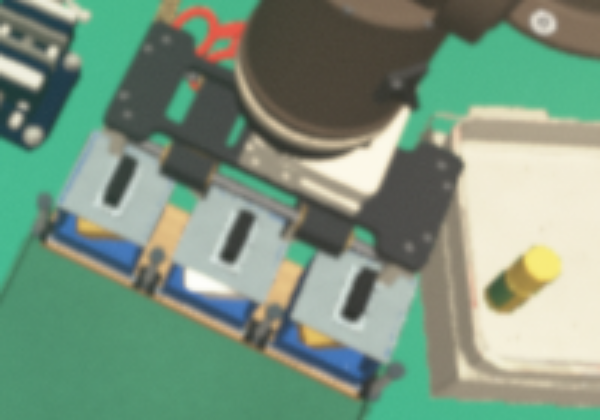

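All three canisters are upright and the hand is centred above fin 2 (crop (235,237)). I'll descend and grip.

```bash
python3 -m inch '0 0 0.02 0 0.04; 0 0 0.04 0 0.04; 0 0 0.055 0 0.04; 0 0 0.059 0 0.03; 0 0 0.059 0 0.005' 20; python3 -m inch '0 0 0 0 0.005; 0 0 0 0 0.005; 0 0 0 0 0.005; 0 0 0 0 0.005;0 0 0 0 0.005'; python3 -m inch '0 0 0 0 0.005; 0 0 0 0 0.005'
```

```text
clock: 7.65
position: [0.4344, 0.2586, 0.353]
ee_rot: [-2.838, -1.348, 0.002]
force: [0.1, 0.5, 0.3]
width: 0.308
gripper_force: 0.0
clock: 8.15
position: [0.435, 0.2583, 0.354]
ee_rot: [-2.838, -1.346, -0.002]
force: [-1.1, -0.7, 5.7]
width: 0.129
gripper_force: 20.0
clock: 8.35
position: [0.435, 0.2583, 0.3539]
ee_rot: [-2.838, -1.346, -0.002]
force: [-1.1, 0.3, 6.5]
width: 0.128
gripper_force: 20.0
```

```bash
python3 -m inch '0 0 -0.008 0 0.005; 0 0 -0.016 0 0.005; 0 0 -0.024 0 0.005; 0 0 -0.03 0 0.005; 0 0 -0.03 0 0.005'
python3 -c "from h import *; weigh(14)"
```

```text
clock: 8.85
position: [0.4349, 0.2582, 0.3842]
ee_rot: [-2.838, -1.346, -0.002]
force: [1.2, 2.4, -2.6]
width: 0.132
gripper_force: 20.0
F mean [ 1.57  2.71 -2.37] sd [0.46 0.66 0.66] se z 0.18 pos [0.4349 0.2581 0.3832] clock 9.55
```

```bash
python3 -m inch '0 0 0.01 0 0.005; 0 0 0.02 0 0.005; 0 0 0.028 0 0.005; 0 0 0.0305 0 0.005; 0 0 0.0305 0 0.005'; python3 -m inch '0 0 0 0 0.05; 0 0 0 0 0.05; 0 0 0 0 0.05; 0 0 0 0 0.05'; python3 -m inch '0 0 -0.02 0 0.05; 0 0 -0.05 0 0.05; 0 0.03 -0.06 0 0.05; 0 0.07 -0.06 0 0.05; 0 0.085 -0.06 0 0.05'
python3 - <<'E'
from h import *
weigh(6); to(P(q,-.03,-.085,.352))
E
```

```text
clock: 10.05
position: [0.4349, 0.2581, 0.353]
ee_rot: [2.838, 1.346, -0.0]
force: [-1.6, 0.2, 9.0]
width: 0.133
gripper_force: 20.0
clock: 10.45
position: [0.4348, 0.2578, 0.3523]
ee_rot: [2.838, 1.346, -0.001]
force: [0.3, -0.3, 0.6]
width: 0.426
gripper_force: 0.0
clock: 10.95
position: [0.5033, 0.2012, 0.4128]
ee_rot: [2.839, 1.34, 0.001]
force: [-1.0, -0.1, -1.4]
width: 0.547
gripper_force: 0.0
F mean [-0.43 -0.   -0.12] sd [0.85 0.55 0.31] se z 0.13 pos [0.4998 0.2053 0.4125] clock 11.25
pos [0.4998 0.2053 0.4125] yaw-err deg -0.09 tool shift [0.0001 0.001  0.0605] F [-0.49 -0.39  0.06]
```

```bash
python3 -m inch '0 0 0.02 0 0.04; 0 0 0.04 0 0.04; 0 0 0.055 0 0.04; 0 0 0.059 0 0.03; 0 0 0.059 0 0.005' 20; python3 -m inch '0 0 0 0 0.005; 0 0 0 0 0.005; 0 0 0 0 0.005; 0 0 0 0 0.005;0 0 0 0 0.005'; python3 -m inch '0 0 0 0 0.005; 0 0 0 0 0.005';  python3 -m inch '0 0 -0.008 0 0.005; 0 0 -0.016 0 0.005; 0 0 -0.024 0 0.005; 0 0 -0.03 0 0.005; 0 0 -0.03 0 0.005'
python3 -c "from h import *; weigh(14)"
```

```text
clock: 11.75
position: [0.5001, 0.205, 0.3535]
ee_rot: [-2.837, -1.348, 0.002]
force: [0.7, 0.6, 0.2]
width: 0.312
gripper_force: 0.0
clock: 12.25
position: [0.5009, 0.2045, 0.3545]
ee_rot: [-2.839, -1.346, -0.002]
force: [-1.6, -0.3, 6.8]
width: 0.127
gripper_force: 20.0
clock: 12.45
position: [0.5009, 0.2045, 0.3545]
ee_rot: [2.839, 1.346, 0.002]
force: [-0.3, -0.1, 6.1]
width: 0.131
gripper_force: 20.0
clock: 12.95
position: [0.5008, 0.2045, 0.3847]
ee_rot: [2.839, 1.346, 0.002]
force: [1.1, 2.8, -4.2]
width: 0.13
gripper_force: 20.0
F mean [ 1.91  3.02 -3.52] sd [0.37 0.39 0.54] se z 0.14 pos [0.5008 0.2043 0.3837] clock 13.65
```

Canister weights are 3.8, 2.4 and 3.5 N, so 1 and 3 are heavy. I'll lower 3, go behind its fin, and push.

```bash
python3 -m inch '0 0 0.01 0 0.005; 0 0 0.02 0 0.005; 0 0 0.028 0 0.005; 0 0 0.0305 0 0.005; 0 0 0.0305 0 0.005'; python3 -m inch '0 0 0 0 0.03; 0 0 0 0 0.03; 0 0 0 0 0.03; 0 0 -0.02 0 0.03; 0 0 -0.05 0 0.03'; python3 -m inch '-0.01 0 -0.01 0 0; -0.036 0 -0.01 0 0; -0.036 0 -0.01 0 0; -0.036 0 -0.01 0 0; -0.036 0 -0.01 0 0' 20
python3 - <<'E'
from h import *
weigh(6); to(P(q,-.066,-.085,.365))
E
```

```text
clock: 14.15
position: [0.5008, 0.2042, 0.3537]
ee_rot: [2.838, 1.346, 0.0]
force: [-1.7, 0.2, 7.8]
width: 0.124
gripper_force: 20.0
clock: 14.65
position: [0.5002, 0.2036, 0.4019]
ee_rot: [2.839, 1.346, -0.007]
force: [1.2, 0.8, -0.1]
width: 0.327
gripper_force: 0.0
clock: 15.15
position: [0.4781, 0.1765, 0.4129]
ee_rot: [-2.838, -1.346, 0.0]
force: [0.2, 0.6, -0.0]
width: 0.007
gripper_force: 0.0
F mean [-0.09  0.03  0.  ] sd [0.21 0.41 0.18] se z 0.07 pos [0.478  0.1767 0.413 ] clock 15.45
pos [0.478  0.1767 0.413 ] yaw-err deg -0.01 tool shift [ 0.     -0.0003  0.048 ] F [ 0.23 -0.23  0.06]
```

Descend, then push 5 rows to check contact first.

```bash
python3 -m inch '0 0 0.02 0 0; 0 0 0.04 0 0; 0 0 0.048 0 0; 0 0 0.048 0 0'; python3 -m inch '0.01 0 0 0 0; 0.02 0 -0.002 0 0; 0.03 0 -0.003 0 0; 0.03 0 -0.003 0 0'; python3 - <<'E'
from h import *
import cv2
a=arm.get_image("scene")[230:370,330:530,::-1]
cv2.imwrite("pics/p1.png",cv2.resize(a,(600,420)))
weigh(6); to(P(q,-.036,-.085,.368))
E
```

```text
clock: 15.85
position: [0.4777, 0.1764, 0.3643]
ee_rot: [-2.838, -1.347, 0.003]
force: [-0.4, 0.2, 0.7]
width: 0.004
gripper_force: 0.0
clock: 16.25
position: [0.498, 0.2013, 0.369]
ee_rot: [-2.837, -1.348, -0.004]
force: [-0.5, -1.2, 0.7]
width: 0.007
gripper_force: 0.6
F mean [-0.42 -0.97  1.28] sd [0.3  0.39 0.49] se z 0.2 pos [0.4968 0.1994 0.3682] clock 16.6
pos [0.4968 0.1994 0.3682] yaw-err deg 0.03 tool shift [ 0.0006 -0.0005  0.0002] F [-0.94 -0.71  1.77]
```

View pics/p1.png

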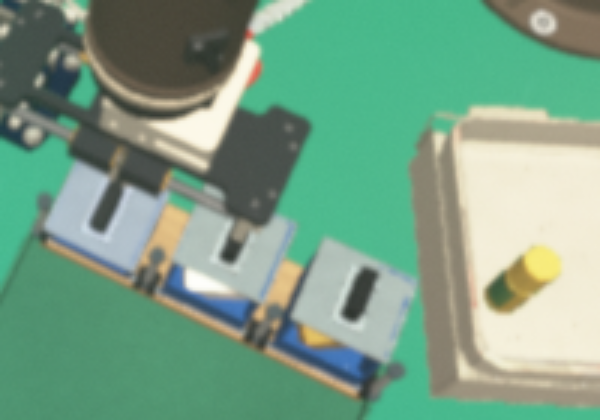

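The picture shows canister 3 tilting slightly, with the fingers behind its fin (crop (175,115)). I'll push on along the arc, then raise.

```bash
python3 -m inch '0.01 0 -0.002 0 0; 0.02 0 -0.003 0 0; 0.03 0 -0.0035 0 0; 0.04 0 -0.0035 0 0; 0.05 0 -0.0025 0 0'; python3 -m inch '0.01 0 0.0015 0 0; 0.02 0 0.0045 0 0; 0.03 0 0.0075 0 0; 0.038 0 0.0095 0 0; 0.038 0 -0.035 0 0'; python3 -m inch '0 0 -0.03 0 0; 0 0 -0.03 0 0; 0 0 -0.03 0 0; -0.03 0 -0.03 0 0; -0.07 0 -0.03 0 0';python3 -m inch '-0.03 0 0 0 0; -0.06 0 0 0 0; -0.06 0 0 0 0; -0.06 0 0 0 0; -0.06 0 0 0 0'; python3 - <<'E'
from h import *
import cv2
a=arm.get_image("scene")[210:370,320:530,::-1]
cv2.imwrite("pics/p2.png",cv2.resize(a,(630,480)))
to(P(q,-.066,.085,.413))
E
```

```text
clock: 17.1
position: [0.5293, 0.2394, 0.3707]
ee_rot: [-2.838, -1.347, -0.001]
force: [-0.2, -1.0, 0.1]
width: 0.007
gripper_force: 0.2
clock: 17.6
position: [0.5522, 0.2676, 0.4001]
ee_rot: [2.838, 1.347, -0.017]
force: [0.3, -0.5, -0.6]
width: 0.005
gripper_force: 0.0
clock: 18.1
position: [0.508, 0.2139, 0.4338]
ee_rot: [-2.837, -1.348, 0.003]
force: [0.1, -0.8, 1.0]
width: 0.005
gripper_force: 0.0
clock: 18.6
position: [0.4708, 0.1677, 0.4352]
ee_rot: [-2.838, -1.347, 0.001]
force: [0.3, 0.7, 0.9]
width: 0.003
gripper_force: 0.0
pos [0.4708 0.1679 0.4353] yaw-err deg -0.04 tool shift [ 0.0115 -0.1702  0.0224] F [-0.14 -0.19 -0.11]
```

View pics/p2.png

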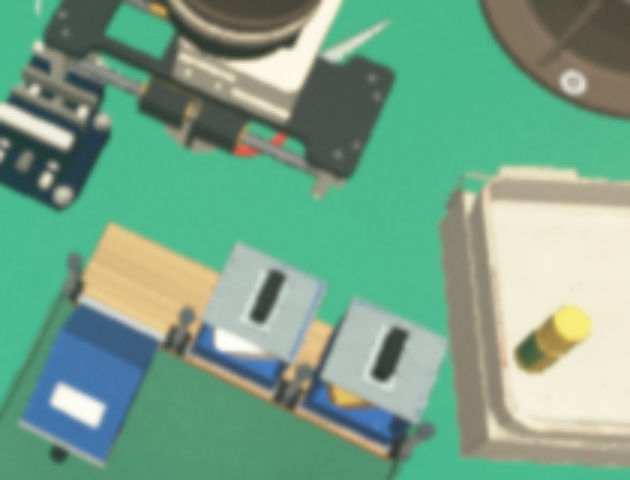

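Canister 3 lies right over (crop about (380,90)), and 1 and 2 stand upright. On to canister 1.

```bash
python3 -m inch '0 -0.04 0 0 0; 0 -0.08 0 0 0; 0.005 -0.12 0 0 0; 0.0115 -0.16 0 0 0; 0.0115 -0.17 0.02 0 0'; python3 -m inch '0 0 0 0 0; 0 0 0 0 0; 0 0 0 0 0';  python3 - <<'E'
from h import *
to(P(q,-.066,.085,.365))
E
```

```text
clock: 19.15
position: [0.3434, 0.2884, 0.4176]
ee_rot: [-2.831, -1.354, -0.007]
force: [-0.5, 0.9, -0.1]
width: 0.003
gripper_force: 0.0
clock: 19.45
position: [0.3472, 0.2832, 0.4161]
ee_rot: [2.84, 1.344, 0.0]
force: [-0.4, -0.9, 0.9]
width: 0.007
gripper_force: 0.0
pos [0.3472 0.2832 0.4161] yaw-err deg 0.11 tool shift [ 0.0003 -0.0016  0.0511] F [-0.44 -0.91  0.94]
```

```bash
python3 -m inch '0 -0.0015 0.02 0 0; 0 -0.0015 0.04 0 0; 0 -0.0015 0.051 0 0; 0 -0.0015 0.051 0 0'; python3 -m inch '0.01 0 0 0 0; 0.02 0 -0.002 0 0; 0.03 0 -0.003 0 0; 0.03 0 -0.003 0 0;0.03 0 -0.003 0 0'; python3 -c "
from h import *
weigh(4); to(P(q,-.036,.085,.368))"
```

```text
clock: 19.85
position: [0.3453, 0.2838, 0.3639]
ee_rot: [2.839, 1.344, -0.003]
force: [1.0, 0.5, 0.8]
width: 0.006
gripper_force: 0.0
clock: 20.35
position: [0.364, 0.3081, 0.3678]
ee_rot: [-2.838, -1.347, -0.0]
force: [-0.6, -0.3, 2.1]
width: 0.01
gripper_force: 0.7
F mean [-0.73 -0.79  1.04] sd [0.78 0.49 0.41] se z 0.21 pos [0.3636 0.3076 0.3677] clock 20.55
pos [0.3636 0.3076 0.3677] yaw-err deg 0.01 tool shift [ 0.001   0.0011 -0.0003] F [-1.35 -0.43  0.85]
```

Contact is the same as before, so I'll use the same arc.

```bash
python3 -m inch '0.01 0 -0.002 0 0; 0.02 0 -0.003 0 0; 0.03 0 -0.0035 0 0; 0.04 0 -0.0035 0 0; 0.05 0 -0.0025 0 0'; python3 -m inch '0.01 0 0.0015 0 0; 0.02 0 0.0045 0 0; 0.03 0 0.0075 0 0; 0.038 0 0.0095 0 0; 0.038 0 -0.035 0 0'; python3 -m inch '0 0 -0.03 0 0; 0 0 -0.03 0 0; 0 0 -0.03 0 0; -0.03 0 -0.03 0 0; -0.07 0 -0.03 0 0';python3 -m inch '-0.03 0 0 0 0; -0.06 0 0 0 0; -0.06 0 0 0 0; -0.06 0 0 0 0; -0.06 0 0 0 0'; python3 -m inch '0 0 0 0 0; 0 0 0 0 0; 0 0 0 0 0; 0 0 0 0 0; 0 0 0 0 0'; python3 - <<'E'
from h import *
import cv2
a=arm.get_image("scene")[210:370,320:530,::-1]
cv2.imwrite("pics/p3.png",cv2.resize(a,(630,480)))
E
```

```text
clock: 21.05
position: [0.3962, 0.3474, 0.3702]
ee_rot: [-2.838, -1.346, -0.001]
force: [-0.5, -0.2, 0.5]
width: 0.005
gripper_force: 0.2
clock: 21.55
position: [0.4197, 0.3752, 0.4001]
ee_rot: [2.836, 1.345, -0.015]
force: [1.5, 0.0, 0.9]
width: 0.003
gripper_force: 0.0
clock: 22.05
position: [0.3752, 0.3216, 0.4334]
ee_rot: [-2.838, -1.347, 0.004]
force: [-0.2, -0.2, 0.1]
width: 0.003
gripper_force: 0.0
clock: 22.55
position: [0.3378, 0.2757, 0.4348]
ee_rot: [-2.838, -1.346, 0.001]
force: [0.7, -0.5, -0.6]
width: 0.007
gripper_force: 0.0
clock: 23.05
position: [0.3373, 0.2753, 0.4352]
ee_rot: [2.838, 1.346, -0.0]
force: [0.2, -0.3, 0.5]
width: 0.006
gripper_force: 0.0
```

View pics/p3.png

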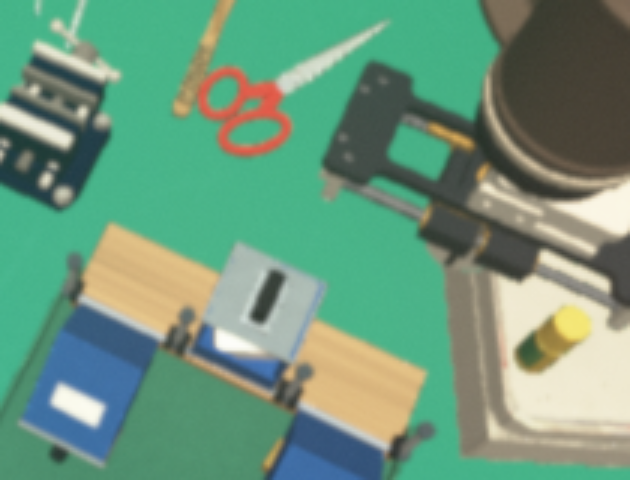

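Canisters 1 and 3 both lie over (crop (450,330) and (380,90)). A brass edge shows in the tray at (455,270), and canister 2 stands upright. I'll wait one more second for things to settle, then hand in.

```bash
python3 -m inch '0 0 0 0 0; 0 0 0 0 0; 0 0 0 0 0; 0 0 0 0 0; 0 0 0 0 0' >/dev/null; python3 -m inch '0 0 0 0 0; 0 0 0 0 0; 0 0 0 0 0; 0 0 0 0 0; 0 0 0 0 0'; python3 -c "from cell import arm; print(arm.sign_off())"
```

```text
clock: 24.1
position: [0.3372, 0.2753, 0.4352]
ee_rot: [2.838, 1.346, 0.0]
force: [-0.2, 0.2, -0.2]
width: 0.007
gripper_force: 0.0
the job is handed in; nothing more can be done
None
```

I handed the job in at 24 s: canisters 1 (3.8 N) and 3 (3.5 N) were the heavy ones and both lie right over at the tray; canister 2 (2.4 N) still stands upright. I saw a brass edge in the tray beside 1 but not 3's bar, and no result came back.

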